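Square up the storage tubs and finish the stack

TASK

On the espresso bench one large lidded tub has been put down crooked on another, its feet standing beside the recesses of the lid below. First nudge that upper tub square until all four of its feet drop into the corner recesses and it sits level; then put the small half-width tub on top, on either half of its lid, with all four feet down in the recesses. Keep the tubs upright, set the small one down rather than dropping it, and leave the other things on the bench where they are.

Things in the scene. Friction and masses are not known exactly. Their poses are not given: they have to be found in the camera images.
- bottom_tub: Bottom tub: white plastic tub with a grey clip lid (lid and tub are one rigid piece), standing on the bench. 140 mm long (own x), 112 wide (own y), 84 high from the ends of its feet to the lid's top, vertical walls, about 0.9 kg. Origin: centre of the underside at the ends of the feet; z up. Feet: 7 mm long, 12 mm across, tapering to 8 over the last 2 mm, at x = +-50, y = +-36 mm.
- bottom_lid (a point): Centre of the bottom tub's lid, on its flat top (84 mm above the bottom tub's origin), axes as the tub. The lid has eight square recesses, 17 mm wide, 6 mm deep, at x = +-50 and +-20, y = +-36 mm: those at +-50 are the corner recesses for a large tub's feet; the pairs at 20 and 50 of one half take a small tub's.
- upper_tub: Upper tub: as the bottom tub, same plan, feet and lid, but 72 mm high, about 0.4 kg, too wide to grasp. It starts with its feet on the lid's flat top, up to 13 mm off centre along each side and turned up to 0.1 rad; a few newtons slide it. Its origin (underside, at the feet's ends) is then about 84 mm above the bottom tub's, and 78 with all feet in the recesses (2.5 mm of play, 1 mm gap between tubs).
- seat_a (a point): Where the small tub's origin comes to lie when seated on the +x half of the upper tub's lid: at x = +35, y = 0, z = +66 mm of the upper tub, in the plane of the recess floors, 6 mm below the lid's top. Axes as the upper tub.
- seat_b (a point): The same for the -x half of the upper tub's lid: at x = -35, y = 0, z = +66 mm of the upper tub. Either half will do.
- small_tub: Small tub: same make, half the plan, on the bench: 66 mm along own x (63 across the body from 15 to 52 mm height: grasp here), 104 along own y, 66 high, about 0.2 kg. Origin: centre of the underside at the feet's ends. Feet as the others', at x = +-15, y = +-36 mm. On a large lid its x axis lies along the large tub's x, either way round; 2.5 mm of play.
- tamper: Bystander, to be left alone: steel tamper, 58 mm across, 88 mm high, standing on its foot. Origin: centre of the underside.
- cup: Bystander, to be left alone: white espresso cup, 62 mm across the rim, 56 mm high. Origin: centre of the underside.
- dosing_cup: Bystander, to be left alone: aluminium dosing cup, 68 mm across its collar, 66 mm high, standing on the scale. Origin: centre of the underside.
- pitcher: Bystander, to be left alone: steel milk pitcher, 86 mm across, 105 mm high, handle along its own +x to 78 mm from the axis. Origin: centre of the underside.
- portafilter: Bystander, to be left alone: bottomless portafilter lying flat, basket 72 mm across and 32 mm high at the origin, handle along its own -x to 176 mm. Origin: centre of the underside (of the basket).
- sugar_jar: Bystander, to be left alone: white lidded jar, 86 mm across, 115 mm high. Origin: centre of the underside.
- brush: Bystander, to be left alone: grinder brush lying flat, along its own x. Origin: centre of the underside.
Not all that is in view belongs to the job. Leave any green look-alike of the small_tub alone.

How it is judged:
On the way, in this order (a step that is already met when the one before it is completed fails the run):
1. the upper tub sits level on the bottom tub with all four feet in the corner recesses of its lid (x of upper_tub in the frame of bottom_tub between -0.005 and 0.005 m and y of upper_tub in the frame of bottom_tub between -0.005 and 0.005 m and z of upper_tub in the frame of bottom_tub between 0.0755 and 0.0805 m and angle between the x axis of upper_tub and the x axis of bottom_tub, either way round below 0.1 rad and angle between the z axis of upper_tub and the z axis of bottom_tub, either way round below 0.04 rad), for 0.2 s.
2. the small tub stands on one half of the upper tub's lid with all four feet in the recesses ((x of small_tub in the frame of upper_tub between -0.04 and -0.03 m or x of small_tub in the frame of upper_tub between 0.03 and 0.04 m) and y of small_tub in the frame of upper_tub between -0.005 and 0.005 m and z of small_tub in the frame of upper_tub between 0.0635 and 0.0685 m and angle between the x axis of small_tub and the x axis of upper_tub, either way round below 0.1 rad and angle between the z axis of small_tub and the z axis of upper_tub, either way round below 0.04 rad), for 0.2 s.
At the end, for the whole second after the job is handed in: Upper tub on bottom tub, small tub on either half of the upper's lid, all feet in recesses: heights (78 and 66 mm above the origin below) within 2.5 mm, x, y within 5 mm, parallel within 0.1 rad, level with the tub below within 0.04 rad; bottom tub upright within 0.05 rad; all at rest (all of step 1 and all of step 2 and angle between bottom_tub's own z axis and vertical below 0.05 rad and linear speed of each of bottom_tub, upper_tub, small_tub below 0.02 m/s and angular speed of each of bottom_tub, upper_tub, small_tub below 0.15 rad/s); the robot touches nothing.
It fails at once if one of the bystanders is moved by more than 30 mm (distance of any of tamper, cup, dosing_cup, pitcher, portafilter, sugar_jar, brush from where it was at the start of the episode above 0.03 m).
It fails at once if a tub is tipped by more than 25 degrees (angle between any of bottom_tub, upper_tub, small_tub's own z axis and vertical above 0.44 rad).
It fails at once if the small tub is dropped: it moves faster than 0.6 m/s with no finger on it (linear speed of small_tub above 0.6 m/s and contact force between small_tub and the fingers below 0.05 N).
It also fails if it takes over 72 s, if anything falls off the work surface, if the arm or the gripper's body presses on something with over 40 N, if the wrist force passes 120 N, or if a joint passes its speed limit or range.

ROBOT

A 7-joint arm with a two-finger parallel gripper is mounted at the origin on the work surface. World frame = base frame: x ahead of the robot, y to its left, z up, the work surface at z = 0. Lengths are in m, angles in rad, forces in N, time in s.
With the tool pointing down it reaches from about 0.4 to 0.85 m from the base axis. Payload 6.9 kg.
Tool frame: the origin (TCP) lies midway between the tips of the shut fingers; the grasp point (between the pads) lies behind it (ctrl.pinch_z is the z of the grasp point in the tool frame, in m); z points along the fingers, y is the line along which they close (so a half turn about z gives the same grasp; the last joint's range is limited). The gripper opens to 85 mm and grips with 20 to 120 N. Pads are 22 mm wide; open, the fingers measure 114 mm over their backs; the gripper's body (76 mm by 85 mm) begins 54 mm behind the grasp point. The pads swing forward as they close: fully open they stand 13 mm farther back than shut.
Start: joints at [1.397, 0.507, -0.238, 1.5, 0.126, 1.149, -0.155], TCP at [0.172, -0.601, 0.231] pointing down, gripper open.
Joint ranges: [-3.08, 3.08], [-0.24, 2.05], [-1.43, 1.35], [0, 2.5], [-1.52, 4.66], [0.17, 1.96], [-2.89, 2.89]. Speed limits (rad/s): [2.39, 2.39, 3.14, 3.14, 3.14, 3.14, 3.14].

INTERFACE

Orientations are given as a unit quaternion [w, x, y, z].
In Python, from station import ctrl, get_state, vision, ticket, models gives the robot as it stands. Calls block until the motion is done:
- ctrl.movep(position, orientation): joint-space move of the TCP to a pose.
- ctrl.movel(position, frame=None, max_speed=0.15): straight line of the TCP; frame=None keeps the orientation; max_speed is the mean speed in m/s.
- ctrl.set_joints(angles): joint-space move.
- ctrl.ungrasp() and ctrl.close_gripper(force=None): open the fingers fully, or close them until they stop; force is the grip in N (None keeps the last).
- ctrl.pause(seconds).
- ctrl.ik(position, orientation): joint angles nearest the present ones, or None.
- get_state(): the state.
- vision.grab_frame(name): name is "side" or "top" or "wrist"; returns (picture, depth): 400x640x3 uint8, blue, green, red; 400x640 float32, m along the optical axis (not along the pixel's ray), 0 where there is no reading.
- vision.camera_info(name): a dict with "mtx" (3x3 intrinsics, pixels), "R" (3x3) and "t" (3): a world point X has camera coordinates R X + t; the wrist camera has in their place "hand_eye" (4x4, takes a point from camera to tool coordinates, whose origin is the TCP and whose axes are the flange's). Camera axes: x right, y down, z forward; pixel columns grow to the right and rows downward; lengths in m; the calibration is good to about 2 mm. A picture is of the moment at which its call begins: read the wrist's pose just before it. camera_info takes no time and is no camera call.
A pose or a line that the arm cannot do raises ctrl.Unreachable and nothing moves.
- ticket.close_job(): hands the job in; it is judged then, once.
Trained networks look in the newest picture that a camera, given by its name, has taken for a name from the list of things; names that differ only in an ending like _2 or _b are one class to them, and where a whole thing is asked for, a point or a joint stands for the part that bears it (a point fixed in the world has none). Each returns a list of dicts, best first, with "p" (0 to 1); they miss things now and then, are a little off and sometimes report something else, mostly with a low value. They report only what shows in the picture. A call takes as long as a camera call. They do not tell look-alikes from the thing itself.
- models.recognise(camera, target): "point" ([column, row] in pixels, amid what is visible of it).
- models.masks_of(camera, target): "mask" (400x640 bool, what is visible of it) and "point" ([column, row] in pixels, amid what is visible of it).
The state is a dict: "time": time; "qpos": joint angles; "qd": joint speeds; "tau": joint torques, N m; "tcp_pos": TCP position; "eef_rot": TCP orientation; "contact_force": force on the tool from outside, world axes, zero at the start; "wrist_torque": the same for the moment, N m; "width": finger opening in m; "gripper_force": force on a finger pad.
Only numpy, scipy, OpenCV 4.12 (cv2) and the standard library are available. Lean on these libraries where they do the work, as an engineer would, in place of code of your own. Each camera call takes 0.05 s, during which the arm holds its last target. There are 200 camera calls.

## Working session

There is one attempt and no reset: what is moved stays moved. The work goes in short steps, each a Python script; the robot and the scene stay as the last script left them, time stands still between calls to the robot, and variables do not carry over. Pictures are saved under pics/ and viewed, at most 10 in all, crops included, and the job is handed in when it is done.

```bash
ls; mkdir -p pics
python3 - <<'E'
from station import ctrl,get_state,vision,models
import cv2,numpy as np
s=get_state();print(s['time'],s['tcp_pos'],s['eef_rot'],s['width'],ctrl.pinch_z)
ims=[]
for c in ['side','top']:
    p,d=vision.grab_frame(c);cv2.imwrite(f'pics/{c}0.png',p);np.save(f'pics/{c}0.npy',d)
    i=vision.camera_info(c);print(c,i['mtx'],-i['R'].T@i['t'],i['R'][2])
    for n in ['bottom_tub','upper_tub','small_tub']:
        for r in models.masks_of(c,n):
            m=r['mask'];print(n,r['p'],r['point'],m.sum())
E
```

```text
pics
0.0 [ 0.17176697 -0.60041878  0.23041662] [-8.89893739e-04  9.90298719e-01  1.38951905e-01 -1.50536200e-04] 0.0856766016288818 -0.0187
side [[387.14852132   0.         325.76421536]
 [  0.         387.14852132 202.07945604]
 [  0.           0.           1.        ]] [0.06296782 0.70408518 0.80464954] [ 0.41967506 -0.65467851 -0.62870414]
bottom_tub 0.95 [356.6, 192.7] 979
upper_tub 0.84 [351.5, 164.7] 1760
upper_tub 0.66 [252.3, 197.6] 497
small_tub 0.96 [405.2, 225.7] 928
small_tub 0.79 [275.5, 264.2] 1407
small_tub 0.76 [315.6, 311.8] 1812
small_tub 0.67 [355.7, 371.9] 2022
top [[420.4286438    0.         318.26870216]
 [  0.         420.4286438  193.3989322 ]
 [  0.           0.           1.        ]] [0.32843735 0.02381247 1.39476999] [ 0.12175697 -0.01945447 -0.99236927]
bottom_tub 0.75 [387.4, 199.2] 160
upper_tub 0.83 [385.0, 169.7] 1907
small_tub 0.95 [355.9, 248.4] 703
small_tub 0.93 [253.7, 178.8] 746
small_tub 0.91 [233.5, 230.6] 784
small_tub 0.76 [208.6, 276.3] 799
```

View pics/side0.png

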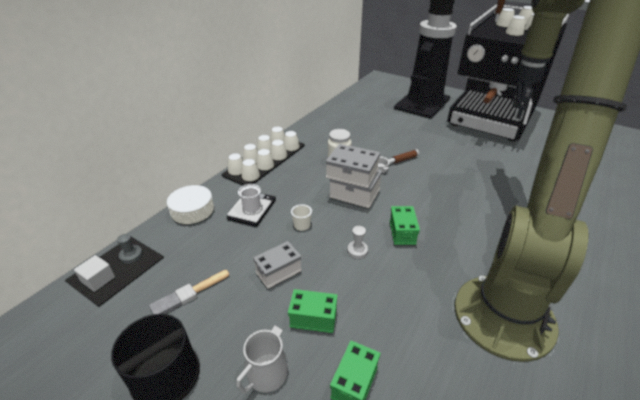

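View pics/top0.png

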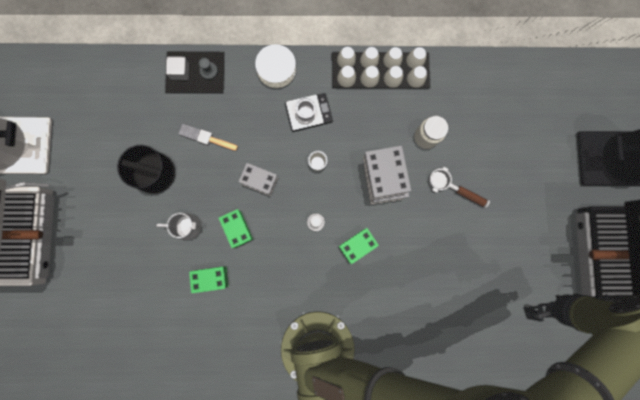

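```bash
cat > h.py <<'E'
from station import ctrl,get_state,vision,models,ticket
import cv2,numpy as np
from scipy.spatial.transform import Rotation as Ro
def q(yaw,tilt=0,taz=0):
    """tool down, tool y axis along world angle yaw; tilt about horizontal axis at azimuth taz"""
    z=np.array([0,0,-1.]);y=np.array([np.cos(yaw),np.sin(yaw),0]);x=np.cross(y,z)
    r=Ro.from_matrix(np.c_[x,y,z])
    r=Ro.from_rotvec(tilt*np.array([np.cos(taz),np.sin(taz),0]))*r
    a=r.as_quat();return np.r_[a[3],a[:3]]
def mat(p,w):
    T=np.eye(4);T[:3,:3]=Ro.from_quat(np.r_[w[1:],w[0]]).as_matrix();T[:3,3]=p;return T
def cam(name):
    """K, T (world from camera)"""
    i=vision.camera_info(name);K=np.array(i['mtx'])
    if 'hand_eye' in i:
        s=get_state();return K,mat(s['tcp_pos'],s['eef_rot'])@np.array(i['hand_eye'])
    T=np.eye(4);R=np.array(i['R']);T[:3,:3]=R.T;T[:3,3]=-R.T@np.array(i['t']).ravel();return K,T
def plane(K,T,uv,z):
    d=T[:3,:3]@np.linalg.inv(K)@np.r_[uv,1];o=T[:3,3];return o+d*(z-o[2])/d[2]
def cloud(K,T,d):
    v,u=np.indices(d.shape);P=np.stack([(u-K[0,2])/K[0,0]*d,(v-K[1,2])/K[1,1]*d,d],-1)
    return P@T[:3,:3].T+T[:3,3]
E
python3 - <<'E'
from h import *
K,T=cam('top');Ks,Ts=cam('side')
for n,uv,z in [('stack',(388,170),.156),('small',(258.5,178),.066),('tamper',(316,221),.08),('cup',(317,160),.056),('jar',(432,130),.11),('pf',(441,180),.03),('pfend',(488,204),.02),('green',(359,246),.066),('brush',(208,137),.01),('brushend',(236,149),.01)]: print(n,plane(K,T,uv,z).round(3))
print('stackside',plane(Ks,Ts,(354,157),.156),'smallside',plane(Ks,Ts,(278,257),.066))
i=vision.camera_info('wrist');print(i)
for p in ([.55,-.17,.40],[.52,.2,.3]):
  for yaw in (0,np.pi/2): print(ctrl.ik(p,q(yaw)))
for az in range(4):
    a=az*np.pi/2;print(az,[ctrl.ik(np.array([.55,-.17,.15])+.3*np.array([np.sin(.6)*np.cos(a),np.sin(.6)*np.sin(a),.8]),q(y,.6,a-np.pi/2)) is not None for y in (0,np.pi/2,np.pi,-np.pi/2)])
E
```

```text
stack [ 0.551 -0.21   0.156]
small [0.541 0.188 0.066]
tamper [0.403 0.005 0.08 ]
cup [0.602 0.001 0.056]
jar [ 0.687 -0.361  0.11 ]
pf [ 0.54  -0.408  0.03 ]
pfend [ 0.462 -0.565  0.02 ]
green [ 0.325 -0.13   0.066]
brush [0.689 0.366 0.01 ]
brushend [0.648 0.272 0.01 ]
stackside [ 0.5433594  -0.20704967  0.156     ] smallside [0.53708714 0.19158887 0.066     ]
{'mtx': array([[349.20056713,   0.        , 321.54213865],
       [  0.        , 349.20056713, 204.27734096],
       [  0.        ,   0.        ,   1.        ]]), 'hand_eye': array([[-2.24549851e-04, -9.58844144e-01, -2.83932838e-01,
         7.13504371e-02],
       [ 9.99999735e-01, -4.11952747e-04,  6.00313400e-04,
         1.44197166e-03],
       [-6.92573901e-04, -2.83932628e-01,  9.58843983e-01,
        -1.43615899e-01],
       [ 0.00000000e+00,  0.00000000e+00,  0.00000000e+00,
         1.00000000e+00]])}
[ 0.76917514  0.42577136 -0.85809829  1.29708881  0.31784859  1.55695259
 -0.0469635 ]
[ 0.86594437  0.48196287 -1.07439891  1.29592243  0.41997182  1.5988378
  1.42712515]
[ 0.29138118  0.54418037 -1.18266718  1.55691096  0.50926528  1.38570564
 -0.93600706]
[ 0.3061834   0.56187395 -1.22456046  1.55676819  0.53339843  1.40106989
  0.60975071]
0 [True, True, True, True]
1 [True, True, True, True]
2 [True, True, True, True]
3 [True, True, True, True]
```

```bash
cat > look.py <<'E'
from h import *
import pickle,sys
def view(a,t,c,D,name):
    ax=np.array([np.cos(a),np.sin(a),0]);zt=np.r_[-np.sin(t)*ax[:2],-np.cos(t)]
    ctrl.movep(np.array(c)-D*zt+0.0*ax,q(a-np.pi/2,t,a+np.pi/2));ctrl.pause(.3)
    K,T=cam('wrist');p,d=vision.grab_frame('wrist');cv2.imwrite(f'pics/{name}.png',p)
    pickle.dump((K,T,p,d),open(f'pics/{name}.pkl','wb'));print(name,get_state()['time'],get_state()['tcp_pos'].round(3))
E
python3 - <<'E'
from look import *
C=[.548,-.207,.10]
view(np.pi/2,.45,C,.22,'wl')
view(np.pi,.45,C,.22,'wr')
import pickle
a=[cv2.imread(f'pics/{n}.png') for n in('wl','wr')]
cv2.imwrite('pics/w2.png',np.vstack([x[50:350,80:560] for x in a]))
E
```

```text
wl 2.9917 [ 0.548 -0.112  0.298]
wr 5.7667 [ 0.452 -0.207  0.298]
```

View pics/w2.png

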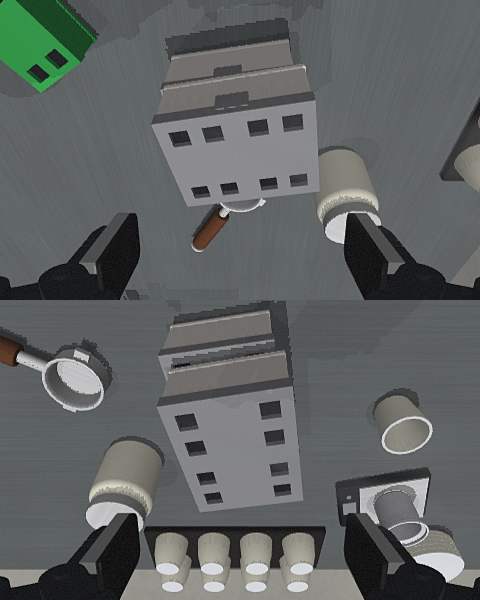

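```bash
cat > fit.py <<'E'
from look import *
def load(n):
    K,T,p,d=pickle.load(open(f'pics/{n}.pkl','rb'));P=cloud(K,T,d);return P[(d>0)]
def face(P,dirv,z0,z1,c=(.548,-.207)):
    """robust line of outermost points along dirv within z slice -> (offset at centre, slope)"""
    dv=np.array(dirv,float);tv=np.array([-dv[1],dv[0]])
    m=(P[:,2]>z0)&(P[:,2]<z1);X=P[m][:,:2]-c;X=X[np.abs(X).max(1)<.11]
    s=X@tv;o=X@dv;e=[]
    for b in np.arange(-.08,.08,.004):
        k=(s>b)&(s<b+.004)
        if k.sum()>=2:e.append((b+.002,np.percentile(o[k],90)))
    e=np.array(e)
    if len(e)<5:return None
    from scipy.stats import theilslopes
    r=theilslopes(e[:,1],e[:,0]);res=e[:,1]-r[1]-r[0]*e[:,0]
    return dict(off=round(r[1],4),slope=round(r[0],4),mad=round(np.median(abs(res)),4),smin=e[:,0].min(),smax=e[:,0].max(),n=len(X))
def lid(P,z,c=(.548,-.207)):
    X=P[(abs(P[:,2]-z)<.004)&(np.abs(P[:,:2]-c).max(1)<.11)][:,:2]
    return cv2.minAreaRect((X*1000).astype(np.float32)),len(X)
E
python3 - <<'E'
from fit import *
for n,dv in (('wl',(0,1)),('wr',(-1,0))):
    P=load(n);X=P[np.abs(P[:,:2]-[.548,-.207]).max(1)<.1]
    h,e=np.histogram(X[:,2],np.arange(-.004,.17,.004));print(n,dict(zip(e.round(3),h)))
    print(lid(P,.156))
    for a,b in ((.02,.06),(.066,.074),(.074,.082),(.082,.088),(.095,.13),(.138,.146),(.146,.154)):print((a,b),face(P,dv,a,b))
E
```

```text
wl {np.float64(-0.004): np.int64(548), np.float64(0.0): np.int64(10869), np.float64(0.004): np.int64(6), np.float64(0.008): np.int64(68), np.float64(0.012): np.int64(305), np.float64(0.016): np.int64(227), np.float64(0.02): np.int64(177), np.float64(0.024): np.int64(197), np.float64(0.028): np.int64(189), np.float64(0.032): np.int64(202), np.float64(0.036): np.int64(199), np.float64(0.04): np.int64(211), np.float64(0.044): np.int64(203), np.float64(0.048): np.int64(221), np.float64(0.052): np.int64(188), np.float64(0.056): np.int64(210), np.float64(0.06): np.int64(232), np.float64(0.064): np.int64(232), np.float64(0.068): np.int64(118), np.float64(0.072): np.int64(171), np.float64(0.076): np.int64(48), np.float64(0.08): np.int64(7), np.float64(0.084): np.int64(15), np.float64(0.088): np.int64(0), np.float64(0.092): np.int64(148), np.float64(0.096): np.int64(448), np.float64(0.1): np.int64(349), np.float64(0.104): np.int64(309), np.float64(0.108): np.int64(321), np.float64(0.112): np.int64(334), np.float64(0.116): np.int64(326), np.float64(0.12): np.int64(354), np.float64(0.124): np.i
[... 3851 characters left out ...]
'mad': np.float64(0.0001), 'smin': np.float64(-0.029999999999999957), 'smax': np.float64(0.07800000000000014), 'n': 1718}
(0.095, 0.13) {'off': np.float64(0.0715), 'slope': np.float64(-0.18), 'mad': np.float64(0.0002), 'smin': np.float64(-0.037999999999999964), 'smax': np.float64(0.07000000000000013), 'n': 2446}
(0.138, 0.146) {'off': np.float64(0.072), 'slope': np.float64(-0.1795), 'mad': np.float64(0.0001), 'smin': np.float64(-0.037999999999999964), 'smax': np.float64(0.07000000000000013), 'n': 430}
(0.146, 0.154) {'off': np.float64(0.0692), 'slope': np.float64(-0.1689), 'mad': np.float64(0.0026), 'smin': np.float64(-0.05399999999999998), 'smax': np.float64(0.07000000000000013), 'n': 2345}
```

```bash
cat > push.py <<'E'
from h import *
def push(a,c,start,travel,tz=.093,tilt=.15,s_lat=0,maxf=12,thr=.8):
    """push towards -a direction from point c+start*a; travel measured from first contact"""
    ax=np.array([np.cos(a),np.sin(a)]);w=q(a-np.pi/2,tilt,a+np.pi/2)
    P=lambda r,z:np.r_[np.array(c)+r*ax,z]
    ctrl.movep(P(start,.25),w);ctrl.movel(P(start,tz),max_speed=.15);ctrl.pause(.2)
    f0=get_state()['contact_force'][:2]@ax;r=start;r0=None;log=[]
    while True:
        r-=.001;ctrl.movel(P(r,tz),max_speed=.04)
        s=get_state();f=s['contact_force'][:2]@ax-f0;log.append((round(r*1e3,1),round(float(f),2)))
        if r0 is None and abs(f)>thr:r0=r+.001
        if r0 is None and r<start-.04:print('no contact');break
        if abs(f)>maxf or (r0 is not None and r<=r0-travel):break
    print('f0',f0,'contact',r0,'t',get_state()['time']);print(log)
    return r,P
E
python3 - <<'E'
from push import *
yb=.152;r,P=push(yb+np.pi/2,(.5481,-.2119),.082,.0122)
ctrl.movel(P(r+.03,.093));ctrl.movel(P(r+.03,.25),max_speed=.3);print(get_state()['time'])
from fit import *
C=[.548,-.207,.10]
view(np.pi,.45,C,.22,'p1')
PP=load('p1');print(lid(PP,.156))
for a,b in ((.02,.06),(.095,.13)):print(face(PP,(-1,0),a,b))
E
```

```text
f0 0.2816322389804449 contact 0.081 t 12.65
[(81.0, -0.8), (80.0, -0.82), (79.0, -0.29), (78.0, 0.17), (77.0, -0.3), (76.0, -0.98), (75.0, 0.69), (74.0, -1.14), (73.0, -0.44), (72.0, -0.41), (71.0, 0.47), (70.0, -0.43), (69.0, -1.02), (68.0, -0.68)]
13.675
p1 16.025 [ 0.452 -0.207  0.298]
(((548.3359375, -211.88693237304688), (142.59962463378906, 112.48567962646484), 10.06124496459961), 12799)
{'off': np.float64(0.0794), 'slope': np.float64(-0.1528), 'mad': np.float64(0.0), 'smin': np.float64(-0.025999999999999954), 'smax': np.float64(0.07800000000000014), 'n': 1579}
{'off': np.float64(0.0715), 'slope': np.float64(-0.1781), 'mad': np.float64(0.0002), 'smin': np.float64(-0.037999999999999964), 'smax': np.float64(0.07000000000000013), 'n': 2436}
```

```bash
cat > push.py <<'E'
from fit import *
CB=np.array([.5417,-.2244]);YB=.152
R=np.array([[np.cos(YB),-np.sin(YB)],[np.sin(YB),np.cos(YB)]])
def push(a,c,start,end,tz=.093,tilt=.15,maxf=12,name=None):
    """push towards -a from c+start*a to c+end*a (TCP), lift, then measure the upper lid"""
    ax=np.array([np.cos(a),np.sin(a)]);w=q(a-np.pi/2,tilt,a+np.pi/2)
    P=lambda r,z:np.r_[np.array(c)+r*ax,z]
    ctrl.movep(P(start,.23),w);ctrl.movel(P(start,tz),max_speed=.15);ctrl.pause(.2)
    f0=get_state()['contact_force'][:2]@ax;r=start;log=[]
    while r>end:
        r-=.001;ctrl.movel(P(r,tz),max_speed=.04)
        f=np.mean([(ctrl.pause(.01),get_state()['contact_force'][:2]@ax)[1] for _ in range(4)])-f0
        log.append((round(r*1e3,1),round(float(f),2)))
        if abs(f)>maxf:break
    print(log)
    ctrl.movel(P(r+.02,tz),max_speed=.1);ctrl.movel(P(r+.02,.23),max_speed=.25);ctrl.pause(.2)
    measure(name)
def measure(name):
    K,T=cam('wrist');p,d=vision.grab_frame('wrist');cv2.imwrite(f'pics/{name}.png',p)
    pickle.dump((K,T,p,d),open(f'pics/{name}.pkl','wb'));PP=load(name)
    X=PP[(PP[:,2]>.14)&(PP[:,2]<.165)&(np.linalg.norm(PP[:,:2]-CB,axis=1)<.1)];zt=np.median(X[:,2])
    r,n=lid(PP,zt);e=R.T@(np.array(r[0])/1e3-CB)
    print(name,'t',get_state()['time'],'lid z',zt.round(4),'rect',r,n,'offset b mm',(e*1e3).round(1),'dyaw',round(np.radians(r[2])-YB,3))
E
python3 - <<'E'
from push import *
push(YB+np.pi/2,(.5481,-.2119),.070,.056,name='p2')
E
```

```text
[(69.0, -0.06), (68.0, 0.52), (67.0, 0.17), (66.0, 0.45), (65.0, 1.77), (64.0, 1.77), (63.0, 1.02), (62.0, 1.35), (61.0, 1.85), (60.0, 2.05), (59.0, 1.96), (58.0, 2.47), (57.0, 1.99), (56.0, 2.06)]
p2 t 24.525 lid z 0.1569 rect ((548.052734375, -220.617919921875), (140.69493103027344, 114.08209991455078), 8.752931594848633) 20998 offset b mm [6.9 2.8] dyaw 0.001
```

```bash
sed -i 's/r-=.001;ctrl/r-=.0015;ctrl/;s/range(4)/range(2)/' push.py
python3 - <<'E'
from push import *
push(YB+np.pi/2,(.5481,-.2119),.0595,.0535,name='p3')
push(YB,CB,.0930,.0785,name='p4')
E
```

```text
[(58.0, -0.18), (56.5, -0.02), (55.0, 0.75), (53.5, 1.5)]
p3 t 28.4083 lid z 0.1569 rect ((548.2671508789062, -223.03514099121094), (140.7655029296875, 114.05692291259766), 8.698141098022461) 21005 offset b mm [6.7 0.4] dyaw -0.0
[(91.5, -0.27), (90.0, -0.05), (88.5, -0.06), (87.0, 0.02), (85.5, -0.22), (84.0, 1.03), (82.5, 1.68), (81.0, -0.05), (79.5, -0.47), (78.0, 0.12)]
p4 t 34.7333 lid z 0.1509 rect ((542.1519165039062, -223.63717651367188), (141.6846466064453, 112.45758056640625), 8.71870231628418) 18371 offset b mm [0.6 0.7] dyaw 0.0
```

```bash
cat > small.py <<'E'
from fit import *
def lidbox(name,c,z,a,size):
    """lid centre and yaw of its short side; shifted back for excess towards the camera azimuth a"""
    X=load(name);X=X[(abs(X[:,2]-z)<.003)&(np.linalg.norm(X[:,:2]-c,axis=1)<.08)][:,:2]
    (ctr,(w,h),ang)=cv2.minAreaRect((X*1000).astype(np.float32))
    if w>h:w,h,ang=h,w,ang+90
    y=np.radians((ang+90)%180-90);ex=h-size;ctr=np.array(ctr)/1e3-ex/2e3*np.array([np.cos(a),np.sin(a)])
    print(name,ctr,'w,h',w,h,'yaw',y,len(X));return ctr,y
E
python3 - <<'E'
from small import *
view(1.29,0,[.539,.19,0],.24,'s1')
P=load('s1');X=P[np.linalg.norm(P[:,:2]-[.539,.19],axis=1)<.035];print(np.percentile(X[:,2],[5,50,95]))
lidbox('s1',np.array([.539,.19]),.066,1.29,104)
E
```

```text
s1 36.6083 [0.539 0.19  0.24 ]
[0.06628401 0.31935995 0.32841261]
s1 [0.54062884 0.18914194] w,h 66.13225555419922 104.52864074707031 yaw -0.37921549709965297 6616
```

View pics/s1.png

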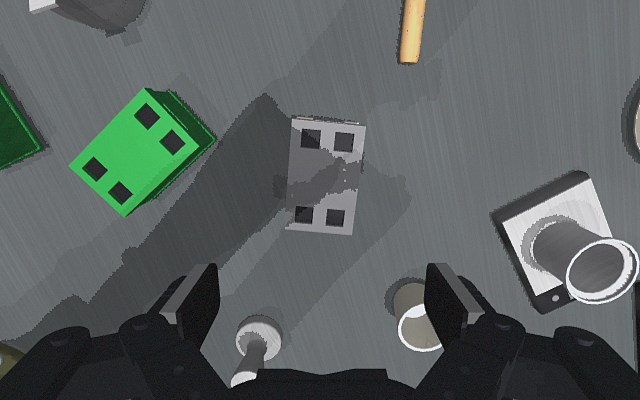

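Run:
```python
from small import *
c=np.array([.5406,.1891]);y=-.379;H=.011
ctrl.movep(np.r_[c,.12],q(y));ctrl.movel(np.r_[c,H],max_speed=.12)
ctrl.close_gripper(35);s=get_state();print(s['time'],s['width'],s['gripper_force'],s['tcp_pos'])
ctrl.movel(np.r_[c,.06],max_speed=.1);ctrl.movel(np.r_[c,.26],max_speed=.25);s=get_state();print(s['time'],s['width'],s['gripper_force'],s['contact_force'])
```

```text
38.5667 0.06563275541614164 24.197768568992615 [0.54072516 0.18946791 0.0122145 ]
40.1583 0.06550824162023323 26.017793118953705 [-1.29525978  0.84077632 -1.86162159]
```

Run:
```python
from small import *
s=get_state();Tt=mat(s['tcp_pos'],s['eef_rot'])
K,T=cam('wrist');p,d=vision.grab_frame('wrist');cv2.imwrite('pics/g1.png',p)
P=cloud(K,T,d)[d>0];L=(P-Tt[:3,3])@Tt[:3,:3]   # tool coordinates
m=(abs(L[:,0])<.06)&(abs(L[:,1])<.036)&(L[:,2]>-.09)&(L[:,2]<.0);h,e=np.histogram(L[m,2],np.arange(-.09,.0,.003));print(dict(zip(e.round(3).tolist(),h.tolist())))
zm=e[h.argmax()]+.0015;X=L[m&(abs(L[:,2]-zm)<.004)]
A=np.c_[X[:,:2],np.ones(len(X))];k=np.linalg.lstsq(A,X[:,2],rcond=None)[0];print('plane tilt',k,len(X),'x',np.percentile(X[:,0],[.5,99.5]),'y',np.percentile(X[:,1],[.5,99.5]))
```

```text
{-0.09: 1437, -0.087: 1679, -0.084: 2825, -0.081: 2446, -0.078: 2186, -0.075: 1225, -0.072: 399, -0.069: 42, -0.066: 115, -0.063: 323, -0.06: 256, -0.057: 34717, -0.054: 4637, -0.051: 6612, -0.048: 946, -0.045: 413, -0.042: 229, -0.039: 131, -0.036: 154, -0.033: 231, -0.03: 249, -0.027: 179, -0.024: 117, -0.021: 95, -0.018: 112, -0.015: 98, -0.012: 94, -0.009: 161, -0.006: 479}
plane tilt [ 0.00408856  0.00389397 -0.05481537] 39318 x [-0.01038329  0.05259157] y [-0.03274898  0.03327329]
```

View pics/g1.png

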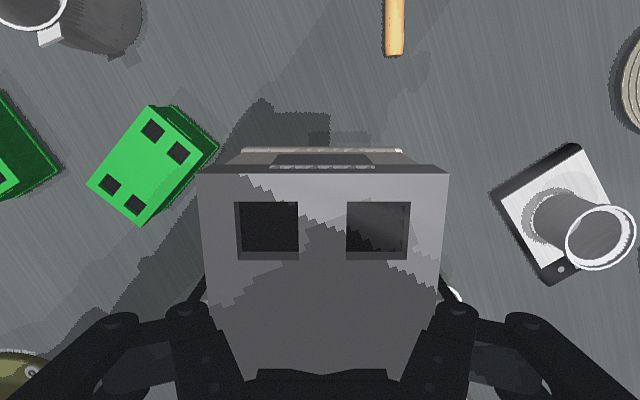

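Run:
```python
from push import *
t=CB+R@np.array([-.0351,.0002]);H=.011
ctrl.movep(np.r_[t,.26],q(YB));ctrl.movel(np.r_[t,.151+.010+H],max_speed=.1);ctrl.pause(.3)
g=lambda:np.mean([(ctrl.pause(.01),get_state()['contact_force'][2])[1] for _ in range(3)])
f0=g();z=.161+H;log=[]
while z>.1445+H:
    z-=.0015;ctrl.movel(np.r_[t,z],max_speed=.03);f=g()-f0;log.append((round((z-H)*1e3,1),round(f,2)))
    if f>5:break
print(log);s=get_state();print(s['time'],s['tcp_pos'],t,s['contact_force'])
```

```text
[(159.5, np.float64(-0.38)), (158.0, np.float64(0.04)), (156.5, np.float64(-0.26)), (155.0, np.float64(-0.57)), (153.5, np.float64(-0.47)), (152.0, np.float64(0.28)), (150.5, np.float64(-0.01)), (149.0, np.float64(0.1)), (147.5, np.float64(-0.35)), (146.0, np.float64(-0.42)), (144.5, np.float64(6.87))]
46.1417 [ 0.50721187 -0.22960036  0.15610944] [ 0.50697441 -0.22951699] [-1.91675742  0.62656224  4.21883415]
```

Run:
```python
from push import *
ctrl.ungrasp();ctrl.pause(.2);p=get_state()['tcp_pos'];ctrl.movel(np.r_[p[:2],.26],max_speed=.12);ctrl.pause(.1)
view(YB+np.pi/2,.3,np.r_[CB,.12],.26,'f1')
P=load('f1');X=P[np.linalg.norm(P[:,:2]-CB,axis=1)<.1]
e=(X[:,:2]-CB)@R
for nm,m in(('small',(abs(e[:,0]+.035)<.045)&(X[:,2]>.19)&(X[:,2]<.23)),('upper',(e[:,0]>.005)&(e[:,0]<.065)&(abs(e[:,1])<.05)&(X[:,2]>.14)&(X[:,2]<.16))):
    Y=X[m];z=np.median(Y[:,2]);k=abs(Y[:,2]-z)<.003;c=e[m][k]
    print(nm,z.round(4),np.linalg.lstsq(np.c_[c,np.ones(len(c))],Y[k,2],rcond=None)[0].round(4),cv2.minAreaRect((c*1e3).astype(np.float32)))
print(get_state()['time'])
```

```text
f1 48.775 [ 0.53  -0.15   0.368]
small 0.2109 [ 0.001  -0.0016  0.2111] ((-36.135677337646484, 0.5190353393554688), (105.87186431884766, 65.77954864501953), 89.73026275634766)
upper 0.151 [-0.0004 -0.0002  0.1512] ((34.95844650268555, 0.003963470458984375), (99.97842407226562, 59.93898391723633), 89.90094757080078)
48.775
```

View pics/f1.png

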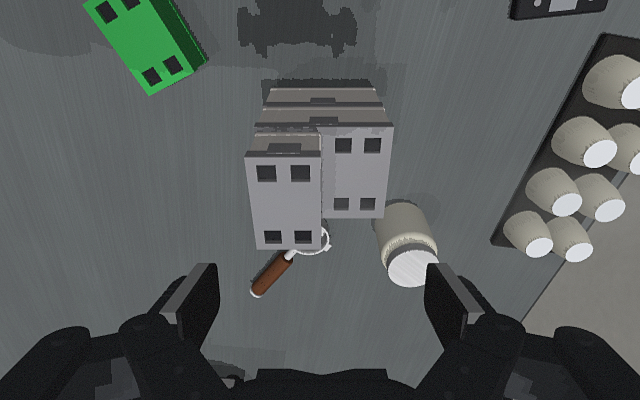

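The stack is level: the upper lid is at 0.151 m and the small tub's lid, pixel (285,200), is at 0.211 m. That puts all feet in their recesses, and the robot is clear.

```bash
python3 -c "
from station import ticket;print(ticket.close_job())"
```

```text
the job is handed in; nothing more can be done
None
```

The upper tub was nudged square and dropped into the corner recesses, and the small tub was set down on the −x half of its lid with all feet in. I handed the job in at about 49 s; the hand-in returned no verdict.

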